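Try the mould-clamp screws in the gauge nut

ROBOT

A 7-joint arm with a two-finger parallel gripper is mounted at the origin on the work surface. World frame = base frame: x ahead of the robot, y to its left, z up, the work surface at z = 0. Lengths are in m, angles in degrees, forces in N, time in s.
With the tool pointing down it reaches from about 0.425 to 0.875 m from the base axis. Payload 4.7 kg.
Tool frame: the origin (TCP) lies at the very end of the fingers, on their centre line; the grasp point (between the pads) lies 19 mm behind it (env.grasp_offset is the distance from the TCP to the grasp point, in m); z points along the fingers, y is the line along which they close (so a half turn about z gives the same grasp; the last joint's range is limited). The gripper opens to 87 mm and grips with 3 to 60 N. Pads are 19 mm wide; open, the fingers measure 117 mm over their backs; the gripper's body (75 mm by 190 mm) begins 51 mm behind the grasp point.
Start: joints at [-74.25, 18.392, -4.016, 83.108, 1.295, 78.541, -3.26], TCP at [0.168, 0.628, 0.223] pointing down, gripper open.
Joint ranges: [-163.93, 163.93], [-17.29, 119.83], [-79.2, 71.16], [3.27, 140.29], [-89.18, 269.18], [5.43, 117.66], [-154.24, 154.24]. Speed limits (degrees/s): [147.25, 147.25, 180, 180, 180, 180, 180].

INTERFACE

Orientations are given as [roll, pitch, yaw] about the fixed x, y, z axes, in that order (R = Rz(yaw) Ry(pitch) Rx(roll)).
In Python, from cell import env gives the robot as it stands. The module is installed in compiled form; this text tells all that it offers.
- The arm moves only by the tool drive_tool, never from a script. Its argument "moves" is one flat list of numbers, 5 for each row, row after row: the shift along the tool's x, y, z in units of 40 mm (1.0 is 40 mm), then the turn about the tool's z in units of 10 degrees (1.0 is 10 degrees), then the finger opening in mm, from 0 to 87. A call has 1 to 5 rows; each row is the pose to reach, as a shift and turn from the pose commanded when the call began, along the tool's axes at that moment; what a row does not reach only later rows make up. A row lasts 1/8 s, in which the tool goes at most 62.5 mm and 10.7 degrees, less where a joint would pass 70% of its speed; a pose out of reach is approached as far as the arm can. A call with a gripper value outside its range is refused whole. The fingers move at their own pace and stop on an object; "squeeze" is the grip in N (left out, the last holds). Time passes only in rows, so rows that repeat a pose let the fingers close. It gives the time, the measured TCP pose, the force, the opening and the grip force at its end, in the units of the state.
- env.get_obs(): the state, without advancing time (a new reading comes with each control period).
- env.read_camera(name): name is "scene" or "top"; returns (picture, depth): 384x512x3 uint8, red, green, blue; 384x512 float32, m along the optical axis (not along the pixel's ray), 0 where there is no reading.
- env.camera_model(name): a dict with "K" (3x3 intrinsics, pixels), "rvec" (rotation vector, rad) and "tvec" (3), from world to camera coordinates, as OpenCV has them. Camera axes: x right, y down, z forward; pixel columns grow to the right and rows downward; lengths in m; the calibration is good to about 2 mm. A picture is of the moment at which its call begins. camera_model takes no time and is no camera call.
- env.sign_off(): hands the job in; it is judged then, once.
The state is a dict: "time_s": time; "qpos": joint angles; "joint_velocities": joint speeds; "effort": joint torques, N m; "tool_pos": TCP position; "tool_rot": TCP orientation; "force": force on the tool from outside, world axes, zero at the start; "wrist_torque": the same for the moment, N m; "grip_width": finger opening in m; "grasp_force": force on a finger pad.
Only numpy, scipy, OpenCV 4.12 (cv2) and the standard library are available. Lean on these libraries where they do the work, as an engineer would, in place of code of your own. Each camera call takes 0.05 s, during which the arm holds its last target. There are 200 camera calls.

TASK

Try the two mould-clamp screws standing in the rack's front row in the gauge nut, one after the other, each put away before the next is tried: turn the screw clockwise until its collar meets the nut, or until it binds part-way, then turn it back out. Stand a screw that ran freely down to its collar in the back row of the rack, fully down in a hole, and put one that binds into the green soaking basin. Leave the plain guide pin and the pots and tools on the bench where they are.

Things in the scene. Friction and masses are not known exactly. Their poses are not given: they have to be found in the camera images.
- screw_a: A plain steel spade-head clamp screw, 104 mm long, 0.34 kg (+-20 %). Origin at the centre of its nose end, z up along the axis to the head. Rounded plain nose dia. 20 up to z = 12 mm; right-hand four-start thread dia. 29, lead 32 mm per turn, to z = 52; collar dia. 46, z = 52 to 60; flat neck 26 wide, 10 thick; flat paddle head z = 68 to 104. Starts head up in a front-row hole of the rack, hanging by its collar.
- screw_b: Another screw exactly like screw_a, same sizes and axes, also starting in the front row.
- screw_a_collar (a point): centre of the underside of screw_a's collar, on the axis 52 mm above its nose
- screw_b_collar (a point): centre of the underside of screw_b's collar, on the axis 52 mm above its nose
- screw_a_paddle (a point): centre of screw_a's flat paddle head, on the axis 86 mm above its nose: 48 mm wide along the screw's y, 10 mm thick along its x, 36 mm high; pinch it across its thickness. The screw's yaw starts within 0.35 rad of the rack's
- screw_b_paddle (a point): centre of screw_b's paddle head, as on screw_a
- rack: wooden screw rack, fixed, 180 (x) by 250 mm (y), top face 70 mm above the bench, open below. Six through holes dia. 36 in two rows: front row (x = -45 mm, nearer the robot), back row (x = +45 mm), at y = -75, 0, +75 mm. Origin at the centre of its footprint on the bench, z up. A screw fully down rests with its collar on the top face.
- back1 (a point): centre of a back-row hole (y = -75 mm in the rack's frame) at the rack's top face; empty at the start
- back2 (a point): centre of a back-row hole (y = 0 mm in the rack's frame) at the rack's top face; empty at the start
- back3 (a point): centre of a back-row hole (y = 75 mm in the rack's frame) at the rack's top face; empty at the start
- gauge: gauge nut: dark hexagon nut 56 mm across flats, top 60 mm above the bench, on a fixed steel base plate 120 mm (x) by 100 mm (y). Origin at the centre of the plate's underside, z up. Its upright bore is plain (dia. 32, coned out to dia. 40 at the mouth) at the top and threaded deep down, open far enough for the whole screw. A screw will not pull straight out of the thread.
- gauge_mouth (a point): centre of the bore at the nut's top face. Let in with its x or y axis parallel to the plate's x axis, a screw rests on the thread with its collar 11 mm above this face and, turned clockwise seen from above, catches at once: 5.1 mm down per rad, 2.2 rad to the collar. At other yaws it rests 10 to 17 mm up and catches within a quarter turn. To take it out, turn it back to 11 mm or more, then lift.
- gauge_thread (a point): centre of the nut's thread, in the bore 24.5 mm below its top face. A free screw turns down with little torque (under 0.15 N m) until its collar lies on the nut. One that binds stops with its collar still 6 to 9 mm above the nut, some 0.8 rad after the 11 mm position, and resists with over 0.3 N m: stop turning there, since forced on it jumps a thread.
- basin: round dark green glazed soaking basin, empty, fixed, outer dia. 216, 60 mm high, wall 7 mm, inner floor 8 mm above the bench. Origin at the centre of its underside. A screw let go just above the floor tips over against the wall and lies in it.
- guide_pin: plain smooth steel guide pin, 95 mm long, with a thin collar dia. 46 and a ball head dia. 30, standing in the third front-row hole, loose bystander; origin at its lower end
- glaze_jar: jar of glaze, dia. 68, 100 mm high, loose bystander; origin under its centre
- bisque_pot: small fired pot, dia. 80, 100 mm high, loose bystander; origin under its centre
- brush: glaze brush 170 mm long, lying, loose bystander
- spatula: spatula 190 mm long, lying, loose bystander
- kiln_post: square fired-clay kiln post, 40 by 40 by 90 mm, standing, loose bystander; origin under its centre
There are look-alikes about, which are no part of the job. What is shaped like the screw_b but orange, pink or purple is not meant.

How it is judged (in metres and radians):
On the way, in this order (a step that is already met when the one before it is completed fails the run):
1. a first screw is turned down in the gauge nut until its collar is within 4.5 mm of the nut (or, if it binds, as far as it will go), the other still waiting in its place (((distance between screw_a_collar and gauge_mouth below 0.0045 m and distance of screw_b from where it was at the start of the episode below 0.02 m) or (distance between screw_b_collar and gauge_mouth below 0.0096 m and distance of screw_a from where it was at the start of the episode below 0.02 m))), for 0.1 s.
2. the other screw is tried in the same way, the first having been put away in the back row or the basin (((distance between screw_a_collar and gauge_mouth below 0.0045 m and ((horizontal distance between screw_b_collar and basin below 0.095 m or horizontal distance between screw_b_collar and back1 below 0.008 m or horizontal distance between screw_b_collar and back2 below 0.008 m or horizontal distance between screw_b_collar and back3 below 0.008 m) and height (world z) of screw_b_collar below 0.085 m)) or (distance between screw_b_collar and gauge_mouth below 0.0096 m and ((horizontal distance between screw_a_collar and basin below 0.095 m or horizontal distance between screw_a_collar and back1 below 0.008 m or horizontal distance between screw_a_collar and back2 below 0.008 m or horizontal distance between screw_a_collar and back3 below 0.008 m) and height (world z) of screw_a_collar below 0.085 m)))), for 0.1 s.
At the end, for the whole second after the job is handed in: the free-running screw stands upright (within 0.1 rad) in a back-row hole (within 8 mm of its centre) with its collar on the rack (within 4 mm), the binding screw lies in the basin, collar within 95 mm and nose within 100 mm of the basin's axis and collar lower than 85 mm, all at rest ((horizontal distance between screw_a_collar and back1 below 0.008 m or horizontal distance between screw_a_collar and back2 below 0.008 m or horizontal distance between screw_a_collar and back3 below 0.008 m) and z of screw_a_collar in the frame of rack below 0.074 m and angle between screw_a's own z axis and vertical below 0.1 rad and linear speed of each of screw_a, screw_b below 0.02 m/s and horizontal distance between screw_b_collar and basin below 0.095 m and height (world z) of screw_b_collar between 0.008 and 0.085 m and horizontal distance between screw_b and basin below 0.1 m); the robot touches nothing.
It fails at once if a bystander is shifted more than 40 mm (distance of any of guide_pin, glaze_jar, bisque_pot, brush, spatula, kiln_post from where it was at the start of the episode above 0.04 m).
It also fails if it takes over 72 s, if anything falls off the work surface, if the arm or the gripper's body presses on something with over 40 N, if the wrist force passes 120 N, or if a joint passes its speed limit or range.

## Working session

There is one attempt and no reset: what is moved stays moved. The work goes in short steps, Python scripts to look and compute and a tool call to move; the robot and the scene stay as the last step left them, time stands still between calls to the robot, and variables do not carry over. Pictures are saved under pics/ and viewed, at most 10 in all, crops included, and the job is handed in when it is done.

Besides the shell and the picture viewer there is one more tool, called after ">>>" as name(argument=value, ...) on one line, values as JSON. drive_tool: Moves the arm, as the interface text tells. Its arguments: {"type":"object","properties":{"moves":{"type":"array","items":{"type":"number"}},"squeeze":{"type":"number"}},"required":["moves"]}

```bash
mkdir -p pics; ls
python3 - <<'E'
from cell import env
import cv2,numpy as np
for n in("top","scene"):
    p,d=env.read_camera(n); np.savez(f"pics/{n}0.npz",p=p,d=d)
    cv2.imwrite(f"pics/{n}0.png",cv2.resize(p[:,:,::-1],(800,600)))
    m=env.camera_model(n); print(n,m)
o=env.get_obs(); print(o)
E
```

```text
pics
top {'K': array([[423.99633565,   0.        , 252.38761936],
       [  0.        , 423.99633565, 191.74074615],
       [  0.        ,   0.        ,   1.        ]]), 'rvec': array([ 2.17633939, -2.1961913 ,  0.08365828]), 'tvec': array([-0.04458325,  0.51431051,  1.42574403])}
scene {'K': array([[389.55438948,   0.        , 254.17854955],
       [  0.        , 389.55438948, 192.14856885],
       [  0.        ,   0.        ,   1.        ]]), 'rvec': array([ 0.96374232,  2.6228412 , -0.84706196]), 'tvec': array([ 0.41791907, -0.19656056,  1.29943451])}
{'time_s': 0.1, 'qpos': array([-74.2501427 ,  18.43459792,  -4.0158567 ,  83.16661284,
         1.2948502 ,  78.54131961,  -3.26071141]), 'joint_velocities': array([-0.11373338, -0.17197707,  0.01732861, -0.15795288,  0.04579118,
       -0.04492937, -0.02641976]), 'effort': array([-4.72512602e-04, -4.92570448e+01, -4.05850746e-01, -3.13400817e+01,
       -6.42899587e-02,  3.95216479e-02,  5.73187049e-05]), 'tool_pos': array([0.16751422, 0.62753893, 0.22158475]), 'tool_rot': array([-1.79902693e+02,  5.17470048e-03,  1.65059280e+02]), 'force': array([-0.88694778, -0.08166033, -0.77958601]), 'wrist_torque': array([-0.04588824, -0.07980249,  0.02243638]), 'grasp_force': 0.0, 'grip_width': 0.08715469770234817}
```

View pics/top0.png

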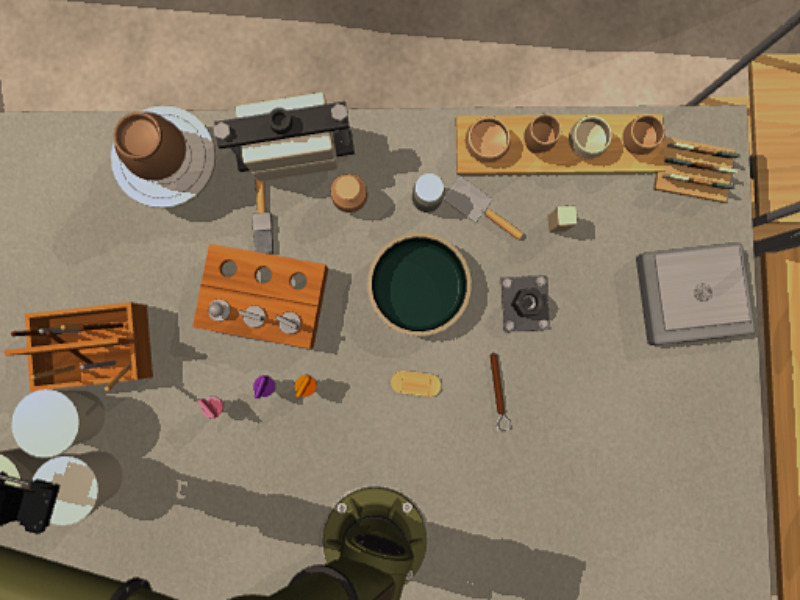

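View pics/scene0.png

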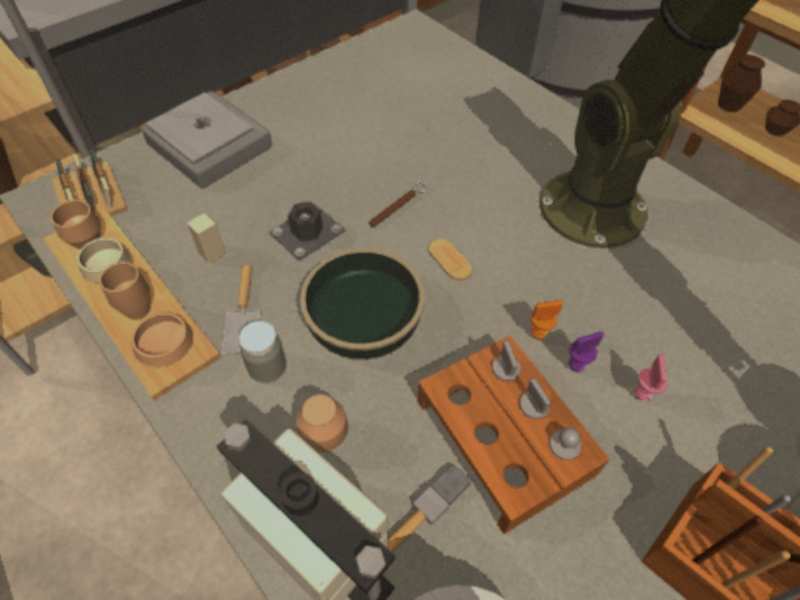

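```bash
cat > h.py <<'E'
import numpy as np,cv2
from cell import env
def cam(n):
    m=env.camera_model(n); R=cv2.Rodrigues(m["rvec"])[0]; return m["K"],R,np.ravel(m["tvec"])
def cloud(n,d):
    K,R,t=cam(n); v,u=np.mgrid[:d.shape[0],:d.shape[1]]
    c=np.stack([(u-K[0,2])/K[0,0]*d,(v-K[1,2])/K[1,1]*d,d],-1); return (c-t)@R
def plane(n,uv,z):
    K,R,t=cam(n); uv=np.atleast_2d(uv).astype(float)
    r=np.c_[(uv-K[[0,1],[2,2]])/K[[0,1],[0,1]],np.ones(len(uv))]@R; C=-R.T@t
    return (C+r*((z-C[2])/r[:,2])[:,None])[:,:2]
def cents(m,amin=20):
    k,l,s,c=cv2.connectedComponentsWithStats(m.astype(np.uint8)); return [(i,s[i],c[i]) for i in range(1,k) if s[i,4]>=amin],l
def grab(n):
    p,d=env.read_camera(n); return p,d,cloud(n,d)
E
python3 - <<'E'
from h import *
z=np.load("pics/top0.npz");p,d=z["p"],z["d"];P=cloud("top",d);Z=P[...,2]
v,u=np.mgrid[:384,:512]
box=lambda a,b,c,e:(u>a*.64)&(u<b*.64)&(v>c*.64)&(v<e*.64)
hsv=cv2.cvtColor(p,cv2.COLOR_RGB2HSV)
# rack
b=box(185,335,235,358)
rk=b&(abs(Z-.07)<.006)
cs,l=cents(rk,200)
for i,s,c in cs:
  m=(l==i); pts=plane("top",np.argwhere(m)[:,::-1],.07).astype(np.float32); print("rack",s[4],cv2.minAreaRect(pts*1000), np.median(Z[m]))
rm=cv2.morphologyEx(rk.astype(np.uint8),cv2.MORPH_CLOSE,np.ones((3,3)))
hol=b&(Z<.045)&box(210,318,250,295)
for i,s,c in cents(hol,30)[0]: print("hole",s[4],c,plane("top",c,.07))
for nm,lo,hi in (("paddle",.112,.135),("collar",.074,.084)):
  for i,s,c in cents(b&(Z>lo)&(Z<hi),6)[0]:
    m=cents(b&(Z>lo)&(Z<hi),6)[1]==i
    zz=Z[m].mean(); pts=plane("top",np.argwhere(m)[:,::-1],.122 if nm=="paddle" else .078).astype(np.float32)
    print(nm,s[4],c/.64,zz,pts.mean(0)*1000,cv2.minAreaRect(pts*1000))
g=box(495,560,268,340)
m=g&(Z>.003)&(Z<.04);print("plate z",np.median(Z[m]),m.sum())
m2=g&(Z>.003); pts=P[m2][:,:2].astype(np.float32);print(cv2.minAreaRect(pts*1000))
mn=g&(Z>.055);pts=plane("top",np.argwhere(mn)[:,::-1],.06).astype(np.float32);print("nut",mn.sum(),np.median(Z[mn]),cv2.minEnclosingCircle(pts*1000),pts.mean(0))
bb=box(360,480,225,345)&(Z>.05);pts=plane("top",np.argwhere(bb)[:,::-1],.06).astype(np.float32);print("basin",cv2.minEnclosingCircle(pts*1000),pts.mean(0),np.median(Z[bb]))
im=np.hstack([cv2.resize(p[150:230,120:216],None,fx=5,fy=5,interpolation=2),cv2.resize(p[160:240,312:366],None,fx=5,fy=5,interpolation=2)])
cv2.imwrite("pics/crop.png",im[:,:,::-1]);print(im.shape)
E
```

```text
rack 3347 ((523.0770263671875, 236.14291381835938), (251.13523864746094, 179.9365997314453), 79.33486938476562) 0.0700549289803534
hole 144 [190.19444444 162.91666667] [[0.60737192 0.15533715]]
hole 79 [146.44303797 171.48101266] [[0.58019649 0.29934381]]
hole 80 [168.6125 175.4875] [[0.56628198 0.22629838]]
hole 82 [190.70731707 179.56097561] [[0.55216211 0.15357147]]
paddle 22 [214.27556818 308.87784091] 0.1141999158746227 [490.83374 315.1337 ] ((491.4242858886719, 315.56121826171875), (15.78498363494873, 19.908950805664062), 45.10708236694336)
paddle 46 [250.03396739 314.67391304] 0.12079984267164351 [478.45944 242.87988] ((478.45513916015625, 243.32699584960938), (46.102439880371094, 9.503011703491211), 73.5748062133789)
paddle 44 [286.11505682 321.12926136] 0.12112617443480991 [464.761   170.03482] ((464.52685546875, 169.78143310546875), (45.31499099731445, 8.426020622253418), 63.03490447998047)
collar 9 [210.9375     266.49305556] 0.07517806898057296 [582.59186 334.84543] ((582.7772827148438, 334.8462219238281), (13.491838455200195, 11.326532363891602), 18.831188201904297)
coll
[... 383 characters left out ...]
625] 0.07834970767842296 [475.81808 165.39127] ((477.6158752441406, 163.41293334960938), (39.35714340209961, 19.72703742980957), 59.870304107666016)
collar 40 [285.8984375 327.4609375] 0.07891124318177414 [453.40042 177.4631 ] ((452.0321960449219, 177.4040985107422), (37.97604751586914, 14.47995376586914), 63.03675842285156)
plate z 0.006816411591471893 885
((497.78271484375, -228.05215454101562), (160.390380859375, 377.4331359863281), 2.5954816341400146)
nut 170 0.0600334214457072 ((492.8312683105469, -329.4038391113281), 61.395790100097656) [ 0.5043961  -0.33542657]
basin ((538.304443359375, -113.70823669433594), 160.622802734375) [ 0.5473878  -0.10342924] 0.06033052678804976
(400, 750, 3)
```

View pics/crop.png

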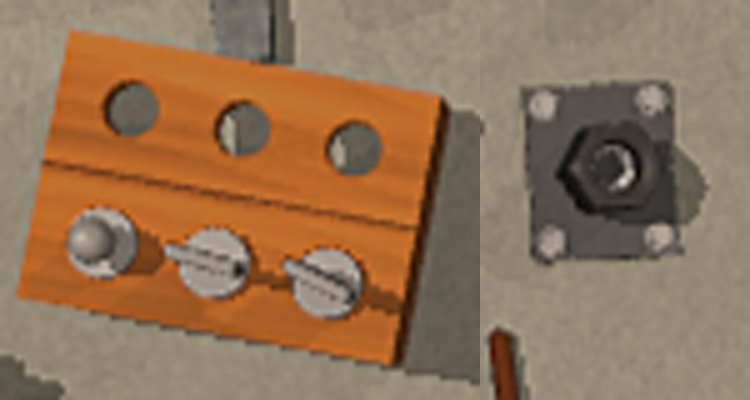

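Run:
```python
from h import *
z=np.load("pics/top0.npz");p,d=z["p"],z["d"];P=cloud("top",d);Z=P[...,2]
v,u=np.mgrid[:384,:512]
box=lambda a,b,c,e:(u>a*.64)&(u<b*.64)&(v>c*.64)&(v<e*.64)
g=box(490,560,265,342)
def big(m):
    cs,l=cents(m); i=max(cs,key=lambda c:c[1][4])[0]; return l==i
f=lambda m,zz:plane("top",np.argwhere(m)[:,::-1],zz).astype(np.float32)*1000
V=p.max(-1).astype(int)
m=big(g&(Z>.0035)&(Z<.02)); print("plate depth",m.sum(),cv2.minAreaRect(f(m,.007)))
m=big(g&(V<100)&(Z<.02)); print("plate dark",m.sum(),cv2.minAreaRect(f(m,.007)))
n=big(g&(Z>.052)&(Z<.064)); pts=f(n,.06); print("nut",n.sum(),cv2.minEnclosingCircle(pts),cv2.minAreaRect(pts))
cnt=cv2.findContours(n.astype(np.uint8),cv2.RETR_EXTERNAL,2)[0][0][:,0]; e=cv2.fitEllipse(cnt.astype(np.float32));print(e,plane("top",e[0],.06))
cs,_=cents(g&(Z<.035)&box(515,545,290,315),3)
for c in cs: print("bore",c[1][4],c[2],plane("top",c[2],.04))
b=big(box(350,490,220,350)&(Z>.05)&(Z<.066)); c=cv2.minEnclosingCircle(f(b,.06)); print("basin",c)
# bolts bright
bm=g&(V>140)&(Z<.03)&(Z>.006)
for c in cents(bm,4)[0]: print("bolt",c[1][4],c[2],plane("top",c[2],.01))
```

```text
plate depth 649 ((509.7742919921875, -336.0660400390625), (116.5609130859375, 134.35397338867188), 89.47740936279297)
plate dark 639 ((504.11956787109375, -344.7634582519531), (119.09742736816406, 119.93450164794922), 2.372371196746826)
nut 165 ((506.5072937011719, -334.17529296875), 31.565935134887695) ((506.35614013671875, -334.9702453613281), (61.21284484863281, 56.48213577270508), 32.59560012817383)
((338.7963562011719, 192.576416015625), (16.441064834594727, 17.556262969970703), 84.56112670898438) [[ 0.50555057 -0.33516732]]
bore 6 [330.33333333 187.16666667] [[ 0.52541082 -0.31130988]]
bore 13 [347.15384615 187.69230769] [[ 0.52313375 -0.36785032]]
bore 47 [338.17021277 192.87234043] [[ 0.50595133 -0.33721223]]
bore 21 [346.85714286 198.61904762] [[ 0.48636379 -0.36591821]]
bore 11 [330.90909091 199.72727273] [[ 0.48312405 -0.31228873]]
basin ((545.8582153320312, -100.93648529052734), 110.27204132080078)
bolt 16 [345.9375 179.375 ] [[ 0.5542624  -0.37125786]]
bolt 20 [324.3  180.55] [[ 0.55086448 -0.29674663]]
bolt 17 [347.17647059 206.64705882] [[ 0.46048292 -0.37313469]]
bolt 14 [326.21428571 208.        ] [[ 0.45650731 -0.30126771]]
```

>>> drive_tool(moves=[0, 0, -1, 0, 60, 0, 0, -1, 0, 60], squeeze=40)

```text
time_s: 0.35
tool_pos: [0.1679, 0.6295, 0.2658]
tool_rot: [179.7, -0.0, 165.1]
force: [-0.7, 0.9, 0.2]
grip_width: 0.0743
grasp_force: 0.0
```

```bash
cat >> h.py <<'E'
def plan(x,y,z,yaw,tag=""):
    o=env.get_obs(); p=o["tool_pos"]; a=np.radians(o["tool_rot"][2]); d=np.array([x,y,z])-p
    s=np.array([d[0]*np.cos(a)+d[1]*np.sin(a), d[0]*np.sin(a)-d[1]*np.cos(a), -d[2]])/.04
    t=(np.degrees(a)-yaw+180)%360-180
    print(tag,"shift",s.round(3),"turn",round(t/10,2),"len mm",round(1000*np.linalg.norm(d)),"q",o["qpos"].round(0),"tq",o["wrist_torque"].round(2))
E
python3 -c "
from h import *
plan(.4648,.1704,.22,63)"
```

```text
shift [-10.131  -9.176   1.145] turn 10.21 len mm 549 q [-74.  17.  -4.  79.   1.  83.  -3.] tq [ 0.04  0.02 -0.07]
```

>>> drive_tool(moves=[-10.13, -9.18, 0, 10.2, 50, -10.13, -9.18, 0, 10.2, 50, -10.13, -9.18, 0, 10.2, 50, -10.13, -9.18, 0, 10.2, 50, -10.13, -9.18, 0, 10.2, 50])

```text
time_s: 0.98
tool_pos: [0.3379, 0.3634, 0.2618]
tool_rot: [-180.0, 0.0, 111.0]
force: [1.5, 0.0, 0.1]
grip_width: 0.0503
grasp_force: 0.0
```

```bash
python3 -c "
from h import *
plan(.4648,.1704,.22,63)"
```

```text
shift [-5.64   1.233  1.046] turn 4.8 len mm 235 q [-60.  -2.  10. 101.   0.  80. -29.] tq [-0.04  0.    0.01]
```

>>> drive_tool(moves=[-5.64, 1.23, 0.5, 4.8, 40, -5.64, 1.23, 1.05, 4.8, 40, -5.64, 1.23, 1.05, 4.8, 40, -5.64, 1.23, 1.05, 4.8, 40, -5.64, 1.23, 1.05, 4.8, 40])

```text
time_s: 1.6
tool_pos: [0.4663, 0.1684, 0.219]
tool_rot: [-180.0, 0.2, 62.7]
force: [-1.0, -0.2, 1.3]
grip_width: 0.0401
grasp_force: 0.0
```

```bash
python3 -c "
from h import *
plan(.4648,.1704,.085,63)"
```

```text
shift [ 0.028 -0.057  3.351] turn -0.03 len mm 134 q [-47.  -1.  24. 105.   0.  76. -51.] tq [-0.04  0.1  -0.03]
```

>>> drive_tool(moves=[0.03, -0.06, 1.2, 0, 40, 0.03, -0.06, 2.3, 0, 40, 0.03, -0.06, 3.33, 0, 40, 0.03, -0.06, 3.33, 0, 5, 0.03, -0.06, 3.33, 0, 5])

```text
time_s: 2.22
tool_pos: [0.4644, 0.1758, 0.0885]
tool_rot: [179.9, -0.1, 63.3]
force: [0.3, 0.8, -0.2]
grip_width: 0.0274
grasp_force: 0.0
```

>>> drive_tool(moves=[0, 0, 0, 0, 5, 0, 0, 0, 0, 5])

```text
time_s: 2.48
tool_pos: [0.4655, 0.176, 0.0892]
tool_rot: [179.8, -0.2, 63.3]
force: [1.7, 0.6, 1.7]
grip_width: 0.0098
grasp_force: 40.0
```

```bash
python3 -c "
from h import *
plan(.4648,.1704,.085,63)"
```

```text
shift [-0.133  0.047  0.105] turn 0.03 len mm 7 q [-46.   6.  24. 115.  -3.  60. -48.] tq [-0.16 -0.09  0.03]
```

>>> drive_tool(moves=[0, 0, 0, 0, 30, -0.13, 0.02, 0.04, 0, 30, -0.13, 0.02, 0.04, 0, 30, -0.13, 0.02, 0.04, 0, 5, -0.13, 0.02, 0.04, 0, 5])

```text
time_s: 3.1
tool_pos: [0.4619, 0.1706, 0.0857]
tool_rot: [-180.0, -0.0, 63.4]
force: [-0.2, -0.2, 0.4]
grip_width: 0.0171
grasp_force: 0.0
```

>>> drive_tool(moves=[0, 0, 0, 0, 5, 0, 0, 0, 0, 5])

```text
time_s: 3.35
tool_pos: [0.4622, 0.1705, 0.0858]
tool_rot: [180.0, -0.0, 63.3]
force: [0.6, -0.4, -0.1]
grip_width: 0.0093
grasp_force: 40.0
```

```bash
python3 -c "
from h import *
plan(.4648,.1704,.085,63)"
```

```text
shift [0.028 0.059 0.019] turn 0.03 len mm 3 q [-46.   6.  24. 115.  -3.  59. -47.] tq [-0.15 -0.12  0.  ]
```

>>> drive_tool(moves=[0, 0, -1, 0, 5, 0, 0, -2, 0, 5, 0, 0, -2.75, 0, 5])

```text
time_s: 3.72
tool_pos: [0.4617, 0.1704, 0.1967]
tool_rot: [-180.0, 0.0, 63.3]
force: [-0.0, 0.0, -4.1]
grip_width: 0.0096
grasp_force: 40.0
```

```bash
python3 -c "
from h import *
plan(.5058,-.3353,.195,92.4)"
```

```text
shift [-10.804   6.658   0.043] turn -2.91 len mm 508 q [-47.  -1.  24. 108.   0.  73. -50.] tq [-0.05  0.05 -0.07]
```

>>> drive_tool(moves=[-1.3, 0.8, 0, -0.4, 5, -2.6, 1.6, 0, -0.8, 5, -3.9, 2.4, 0, -1.4, 5, -5.2, 3.2, 0, -2, 5, -6.5, 4.0, 0, -2.9, 5])

```text
time_s: 4.35
tool_pos: [0.4872, -0.1289, 0.1952]
tool_rot: [-180.0, -0.1, 91.6]
force: [0.6, 0.5, -3.5]
grip_width: 0.0096
grasp_force: 40.0
```

```bash
python3 -c "
from h import *
plan(.5058,-.3353,.195,92.4)"
```

```text
shift [-5.17e+00  3.24e-01  5.00e-03] turn -0.08 len mm 207 q [-31.   1.  43. 107.  -0.  73.  14.] tq [-0.07 -0.03  0.02]
```

>>> drive_tool(moves=[-1.3, 0.08, 0, 0, 5, -2.6, 0.16, 0, 0, 5, -3.9, 0.24, 0, 0, 5, -5.17, 0.32, 0, -0.1, 5, -5.17, 0.32, 0, -0.1, 5])

```text
time_s: 4.97
tool_pos: [0.503, -0.3385, 0.1945]
tool_rot: [-179.8, 0.2, 91.9]
force: [-0.6, 0.6, -3.2]
grip_width: 0.0096
grasp_force: 40.0
```

Run:
```python
from h import *
plan(.5058,-.3353,.195,92.4)
p,d,P=grab("scene"); o=env.get_obs(); 
K,R,t=cam("scene"); c=K@(R@np.array([.5058,-.3353,.1])+t); c=(c[:2]/c[2]).astype(int);print(c)
c0=max(c[0]-60,0);r0=max(c[1]-70,0)
cv2.imwrite("pics/s1.png",cv2.resize(p[r0:r0+140,c0:c0+130,::-1],None,fx=4,fy=4));print(c0,r0)
```

```text
shift [ 0.078  0.072 -0.012] turn -0.05 len mm 4 q [-11.  19.  52.  93. -15.  75.  45.] tq [-0.05  0.1  -0.02]
[193 126]
133 56
```

View pics/s1.png

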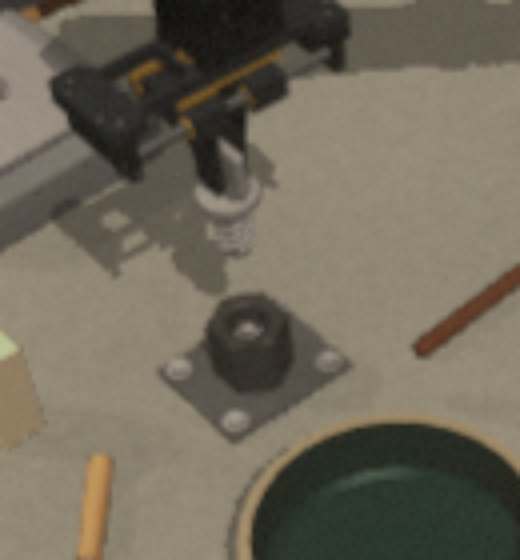

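Run:
```python
from h import *
o=env.get_obs();x,y,zt=o["tool_pos"];K,R,t=cam("scene")
for z,tx in ((zt-.0158+.008,"collar top"),(zt-.0158,"collar bottom"),(zt-.068,"nose")):
    c=K@(R@np.array([x,y,z])+t);c=c[:2]/c[2];print(tx,c,(c-[133,56])*4, "px/mm", 389/ (R@np.array([x,y,z])+t)[2]/1000)
p,d,P=grab("scene");m=(P[...,2]>.125)&(P[...,2]<.185)&(np.hypot(P[...,0]-x,P[...,1]-y)<.05)
for a,b in((.128,.145),(.145,.165),(.172,.182)):
    k=m&(P[...,2]>a)&(P[...,2]<b);q=P[k];print(a,k.sum(),q[:,:2].mean(0) if len(q) else 0,q[:,:2].min(0),q[:,:2].max(0), np.argwhere(k)[:,1].mean()+.0)
```

```text
collar top [189.99828601 103.58743651] [227.99314403 190.34974604] px/mm 0.35305252045062013
collar bottom [190.34961975 105.7564646 ] [229.39847901 199.02585842] px/mm 0.3509901699970653
nose [192.5450026  119.31009318] [238.18001039 253.24037271] px/mm 0.33810313911504564
0.128 25 [ 0.50938117 -0.32462957] [ 0.49169852 -0.33695447] [ 0.52040577 -0.31764827] 192.64
0.145 52 [ 0.50967951 -0.32444109] [ 0.49179932 -0.34092675] [ 0.52051813 -0.31854462] 191.92307692307693
0.172 9 [ 0.50909399 -0.31537958] [ 0.49052856 -0.32513525] [ 0.525987   -0.31101137] 192.88888888888889
```

>>> drive_tool(moves=[0.08, 0.07, 0.5, 0, 5, 0.08, 0.07, 1.2, 0, 5, 0.08, 0.07, 1.4, 0, 5, 0.08, 0.07, 1.4, 0, 5])

```text
time_s: 5.58
tool_pos: [0.5084, -0.3285, 0.1388]
tool_rot: [-179.9, -0.1, 92.4]
force: [-0.5, 0.4, -2.4]
grip_width: 0.0098
grasp_force: 40.0
```

```bash
python3 -c "
from h import *
plan(.5058,-.3353,.0868,92.4)"
```

```text
shift [-0.166 -0.073  1.3  ] turn 0.0 len mm 53 q [-10.  22.  50.  97. -18.  70.  47.] tq [-0.08  0.1  -0.01]
```

>>> drive_tool(moves=[-0.16, -0.07, 0, 0, 5, -0.16, -0.07, 0, 0, 5, -0.16, -0.07, 0, 0, 5])

```text
time_s: 5.95
tool_pos: [0.5061, -0.3369, 0.1402]
tool_rot: [179.9, -0.0, 92.3]
force: [-0.1, 0.3, -3.7]
grip_width: 0.0095
grasp_force: 40.0
```

```bash
python3 -c "
from h import *
plan(.5058,-.3353,.0868,92.4)
env.read_camera('top')
plan(.5058,-.3353,.0868,92.4)"
```

```text
shift [ 0.039 -0.006  1.334] turn -0.01 len mm 53 q [ -9.  22.  50.  97. -18.  70.  48.] tq [-0.07 -0.02 -0.07]
 shift [ 0.034 -0.006  1.33 ] turn -0.01 len mm 53 q [ -9.  22.  50.  97. -18.  70.  48.] tq [-0.11  0.07  0.03]
```

Settled about 1.4 mm off; correct and go down.

>>> drive_tool(moves=[0.03, 0, 0.3, 0, 5, 0.03, 0, 0.6, 0, 5, 0.03, 0, 0.9, 0, 5, 0.03, 0, 1.1, 0, 5])

```text
time_s: 6.5
tool_pos: [0.5055, -0.3372, 0.0954]
tool_rot: [-180.0, 0.1, 92.3]
force: [-0.5, -3.1, 0.4]
grip_width: 0.0096
grasp_force: 40.0
```

```bash
python3 -c "
from h import *
plan(.5058,-.3353,.0868,92.4)"
```

```text
shift [0.046 0.01  0.215] turn -0.01 len mm 9 q [ -8.  24.  49. 100. -20.  65.  49.] tq [-1.01  0.27 -0.02]
```

>>> drive_tool(moves=[-0.03, 0, 0.1, 0, 5, -0.03, 0, 0.18, 0, 5, -0.03, 0, 0.22, 0, 5, -0.03, 0, 0.22, 0, 5])

```text
time_s: 7.0
tool_pos: [0.5054, -0.3372, 0.0868]
tool_rot: [-180.0, 0.0, 92.3]
force: [-1.1, -4.9, 0.2]
grip_width: 0.0097
grasp_force: 40.0
```

```bash
python3 -c "
from h import *
plan(.5058,-.3353,.0868,92.4)"
```

```text
shift [0.046 0.013 0.001] turn -0.01 len mm 2 q [ -8.  25.  49. 100. -21.  64.  50.] tq [-1.33  0.62  0.04]
```

>>> drive_tool(moves=[-0.02, 0, 0.03, 1, 5, -0.02, 0, 0.05, 2, 5, -0.02, 0, 0.08, 3, 5, -0.02, 0, 0.08, 3, 5])

```text
time_s: 7.5
tool_pos: [0.5041, -0.3375, 0.0835]
tool_rot: [-179.8, 0.1, 62.2]
force: [-5.3, -3.2, 1.6]
grip_width: 0.0097
grasp_force: 40.0
```

```bash
python3 -c "
from h import *
plan(.5058,-.3353,.0868,92.4)"
```

```text
shift [ 0.069  0.011 -0.083] turn -3.02 len mm 4 q [-12.  28.  55. 100. -25.  65.  23.] tq [-1.17  1.49 -0.08]
```

>>> drive_tool(moves=[-0.03, -0.015, 0.02, 0.5, 5, -0.03, -0.015, 0.03, 1, 5, -0.03, -0.015, 0.03, 1.2, 5])

```text
time_s: 7.88
tool_pos: [0.5039, -0.3371, 0.0826]
tool_rot: [-179.8, -0.0, 50.3]
force: [-5.0, -1.0, 4.1]
grip_width: 0.0096
grasp_force: 40.0
```

```bash
python3 -c "
from h import *
plan(.5058,-.3353,.0868,92.4)"
```

```text
shift [ 0.066  0.008 -0.105] turn -4.21 len mm 5 q [-13.  29.  57. 100. -27.  66.  12.] tq [-0.31  1.39  0.12]
```

>>> drive_tool(moves=[0, 0, 0.01, 0.3, 5, 0, 0, 0.02, 0.6, 5, 0, 0, 0.02, 0.6, 5])

```text
time_s: 8.25
tool_pos: [0.5037, -0.3371, 0.0819]
tool_rot: [-179.8, -0.0, 44.3]
force: [-5.2, -1.6, 5.5]
grip_width: 0.0096
grasp_force: 40.0
```

```bash
python3 -c "
from h import *
plan(.5058,-.3353,.0868,92.4)"
```

```text
shift [ 0.068  0.004 -0.123] turn -4.81 len mm 6 q [-14.  30.  59. 100. -27.  66.   7.] tq [-0.3   1.49 -0.03]
```

>>> drive_tool(moves=[-0.02, -0.02, 0.01, 0.4, 5, -0.02, -0.02, 0.02, 0.8, 5, -0.02, -0.02, 0.02, 0.8, 5])

```text
time_s: 8.62
tool_pos: [0.5032, -0.3368, 0.0812]
tool_rot: [-179.8, -0.0, 36.3]
force: [-4.8, -0.6, 5.6]
grip_width: 0.0098
grasp_force: 40.0
```

```bash
python3 -c "
from h import *
plan(.5058,-.3353,.0868,92.4)
env.read_camera('top'); print(env.get_obs()['wrist_torque'],env.get_obs()['force'])"
```

```text
shift [ 0.073  0.008 -0.139] turn -5.61 len mm 6 q [-15.  30.  60. 101. -29.  66.   0.] tq [-0.23  1.3  -0.05]
[-0.21724417  1.27586106  0.05845805] [-4.61958687 -0.27593285  5.40231591]
```

>>> drive_tool(moves=[-0.02, -0.015, 0.02, 1, 5, -0.02, -0.015, 0.04, 2, 5, -0.02, -0.015, 0.065, 3, 5, -0.02, -0.015, 0.085, 4, 5, -0.02, -0.015, 0.085, 4, 5])

```text
time_s: 9.3
tool_pos: [0.5027, -0.3356, 0.0772]
tool_rot: [-179.7, 0.1, -3.6]
force: [-3.4, 2.1, 5.2]
grip_width: 0.0097
grasp_force: 40.0
```

```bash
python3 -c "
from h import *
plan(.5058,-.3353,.0868,92.4)
env.read_camera('top'); print(env.get_obs()['wrist_torque'],env.get_obs()['force'])"
```

```text
shift [ 0.078 -0.013 -0.239] turn -9.6 len mm 10 q [-19.  35.  67. 101. -35.  68. -35.] tq [ 0.45  1.2  -0.14]
[ 0.59844536  1.21906356 -0.12603759] [-4.54265506  2.45737026  5.77432267]
```

>>> drive_tool(moves=[0, 0, 0.02, 0.8, 5, 0, 0, 0.035, 1.6, 5, 0, 0, 0.035, 1.6, 5])

```text
time_s: 9.72
tool_pos: [0.503, -0.335, 0.0758]
tool_rot: [-179.7, 0.2, -19.6]
force: [-4.0, 4.2, 6.0]
grip_width: 0.01
grasp_force: 40.0
```

```bash
python3 -c "
from h import *
plan(.5058,-.3353,.0868,92.4)
p,d,P=grab('scene'); print(env.get_obs()['wrist_torque'],env.get_obs()['force'])
m=(np.hypot(P[...,0]-.505,P[...,1]+.336)<.026)&(P[...,2]>.05);q=P[m];print(np.percentile(q[:,2],[5,25,50,75,95]))
cv2.imwrite('pics/s2.png',cv2.resize(p[90:180,140:250,::-1],None,fx=5,fy=5))"
```

```text
shift [ 0.069 -0.017 -0.274] turn -11.2 len mm 11 q [-20.  36.  69. 101. -36.  69. -50.] tq [ 1.04  1.24 -0.16]
[ 1.04028954  1.21840355 -0.16652009] [-4.25383694  3.68532435  6.00062302]
[0.05861777 0.06409807 0.06871393 0.48211129 0.48536422]
```

View pics/s2.png

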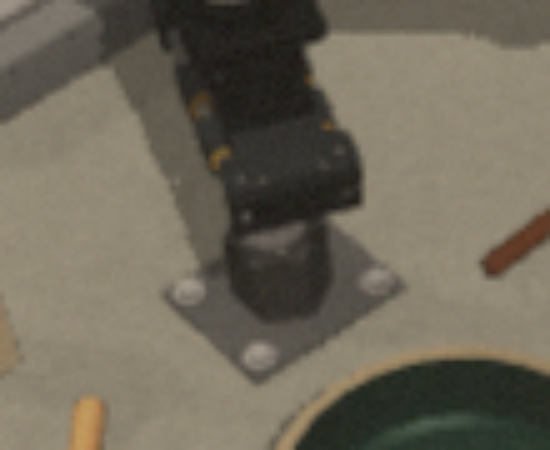

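>>> drive_tool(moves=[0, 0, -0.02, -1, 5, 0, 0, -0.042, -2, 5, 0, 0, -0.065, -3, 5, 0, 0, -0.09, -4, 5, 0, 0, -0.11, -5, 5])

```text
time_s: 10.4
tool_pos: [0.5023, -0.3374, 0.0804]
tool_rot: [-179.9, -0.0, 30.7]
force: [-4.8, -0.7, 1.8]
grip_width: 0.0096
grasp_force: 40.0
```

>>> drive_tool(moves=[0.01, 0.01, -0.02, -1, 5, 0.01, 0.02, -0.042, -2, 5, 0.01, 0.02, -0.065, -3, 5, 0.01, 0.02, -0.09, -4, 5, 0.01, 0.02, -0.11, -5, 5])

```text
time_s: 11.02
tool_pos: [0.504, -0.3385, 0.0851]
tool_rot: [179.9, -0.0, 80.7]
force: [-1.4, -1.6, 0.6]
grip_width: 0.0097
grasp_force: 40.0
```

```bash
python3 -c "
from h import *
plan(.5058,-.3353,.0868,92.4)
print(env.get_obs()['wrist_torque'],env.get_obs()['force'])"
```

```text
shift [ 0.086  0.031 -0.043] turn -1.17 len mm 4 q [ -7.  25.  47. 100. -20.  64.  38.] tq [-0.62  0.39 -0.08]
[-0.62331754  0.3905435  -0.07796413] [-1.41577527 -1.61437814  0.59656074]
```

>>> drive_tool(moves=[0, 0, -0.025, -1, 5, 0, 0, -0.05, -2, 5, 0, 0, -0.1, -2, 5, 0, 0, -0.15, -2, 5])

```text
time_s: 11.52
tool_pos: [0.504, -0.3377, 0.0904]
tool_rot: [180.0, -0.1, 100.2]
force: [0.9, -0.2, -5.3]
grip_width: 0.0094
grasp_force: 40.0
```

```bash
python3 -c "
from h import *
plan(.5058,-.3353,.2,92.4)
print(env.get_obs()['wrist_torque'],env.get_obs()['force'])"
```

```text
shift [ 0.051  0.055 -2.74 ] turn 0.78 len mm 110 q [ -4.  23.  44. 100. -18.  64.  55.] tq [-0.42 -0.27 -0.03]
[-0.4239957  -0.27315074 -0.0349065 ] [ 0.93846684 -0.22002094 -5.28423552]
```

>>> drive_tool(moves=[0, 0, -0.2, 0, 5, 0, 0, -0.5, 0, 5, 0, 0, -1.2, 0, 5, 0, 0, -2.0, 0, 5, 0, 0, -2.65, 0, 5])

```text
time_s: 12.15
tool_pos: [0.5033, -0.3383, 0.1989]
tool_rot: [180.0, -0.1, 100.3]
force: [0.4, -0.3, -3.3]
grip_width: 0.0094
grasp_force: 40.0
```

```bash
python3 -c "
from h import *
plan(.5534,.1541,.2,79.3)
print(env.get_obs()['force'])"
```

```text
shift [11.886  3.438 -0.026] turn 2.1 len mm 495 q [ -6.  17.  46.  93. -13.  75.  52.] tq [-0.1   0.01  0.  ]
[ 0.43713009 -0.25524759 -3.32423356]
```

>>> drive_tool(moves=[1.3, 0.38, 0, 0.3, 5, 2.6, 0.76, 0, 0.6, 5, 3.9, 1.13, 0, 1, 5, 5.2, 1.5, 0, 1.5, 5, 6.5, 1.88, 0, 2.1, 5])

```text
time_s: 12.78
tool_pos: [0.5302, -0.0675, 0.1979]
tool_rot: [-180.0, -0.1, 79.1]
force: [0.8, -0.2, -3.3]
grip_width: 0.0094
grasp_force: 40.0
```

```bash
python3 -c "
from h import *
plan(.552,.153,.2,79.3)"
```

```text
shift [ 5.517 -0.505 -0.053] turn -0.02 len mm 222 q [-33.   5.  40. 103.  -4.  73.  -3.] tq [-0.08 -0.03 -0.08]
```

>>> drive_tool(moves=[1.3, -0.12, 0, 0, 5, 2.6, -0.24, 0, 0, 5, 3.9, -0.36, 0, 0, 5, 5.52, -0.5, 0.2, 0, 5, 5.52, -0.5, 0.8, 0, 5])

```text
time_s: 13.4
tool_pos: [0.5516, 0.1594, 0.1664]
tool_rot: [180.0, -0.3, 79.9]
force: [-1.0, -0.9, -4.3]
grip_width: 0.0099
grasp_force: 40.0
```

>>> drive_tool(moves=[0, 0, 0, 0, 5, 0, 0, 0, 0, 5])

```text
time_s: 13.65
tool_pos: [0.5522, 0.1499, 0.1662]
tool_rot: [180.0, -0.0, 79.2]
force: [0.9, -0.4, -4.0]
grip_width: 0.0101
grasp_force: 40.0
```

```bash
python3 -c "
from h import *
env.read_camera('top')
plan(.552,.153,.0865,79.3)"
```

```text
shift [ 0.072 -0.028  1.999] turn -0.01 len mm 80 q [-45.  12.  31. 100.  -6.  70. -23.] tq [-0.13  0.05 -0.  ]
```

>>> drive_tool(moves=[0.07, -0.02, 0, 0, 5, 0.07, -0.02, 0.4, 0, 5, 0.07, -0.02, 0.8, 0, 5, 0.07, -0.02, 1.2, 0, 5])

```text
time_s: 14.2
tool_pos: [0.5509, 0.1541, 0.1152]
tool_rot: [-179.9, 0.0, 79.3]
force: [0.4, -0.7, -3.1]
grip_width: 0.0098
grasp_force: 40.0
```

```bash
python3 -c "
from h import *
plan(.552,.153,.0865,79.3);print(env.get_obs()['force'])"
```

```text
shift [-0.022  0.031  0.717] turn 0.0 len mm 29 q [-45.  15.  30. 103.  -8.  65. -22.] tq [-0.04  0.09 -0.01]
[ 0.42763678 -0.66064893 -3.14365024]
```

>>> drive_tool(moves=[0, 0, 0.3, 0, 5, 0, 0, 0.6, 0, 5, 0, 0, 0.78, 0, 5, 0, 0, 0.78, 0, 5])

```text
time_s: 14.7
tool_pos: [0.5519, 0.1544, 0.086]
tool_rot: [180.0, -0.0, 79.4]
force: [0.1, 0.3, -3.4]
grip_width: 0.0101
grasp_force: 40.0
```

```bash
python3 -c "
from h import *
plan(.552,.153,.0865,79.3);print(env.get_obs()['force'])"
```

```text
shift [-0.033  0.008 -0.013] turn 0.01 len mm 1 q [-44.  16.  30. 104.  -9.  61. -21.] tq [-0.18  0.06 -0.04]
[ 0.09674804  0.32226352 -3.44546791]
```

>>> drive_tool(moves=[0, 0, 0, 0, 40, 0, 0, 0, 0, 40, 0, 0, -0.2, 0, 40, 0, 0, -1, 0, 40, 0, 0, -2.2, 0, 40])

```text
time_s: 15.32
tool_pos: [0.5507, 0.1541, 0.1742]
tool_rot: [-179.9, 0.1, 79.4]
force: [0.2, 0.5, 0.3]
grip_width: 0.0391
grasp_force: 0.0
```

```bash
python3 -c "
from h import *
plan(.478,.2435,.17,73.6);print(env.get_obs()['force'])"
```

```text
shift [ 1.861 -2.2    0.105] turn 0.58 len mm 115 q [-45.  11.  31.  99.  -6.  71. -24.] tq [-0.04  0.03 -0.  ]
[0.15929738 0.53763502 0.33597796]
```

>>> drive_tool(moves=[0.9, -1.1, 0.1, 0.3, 40, 1.86, -2.2, 0.1, 0.6, 40, 1.86, -2.2, 0.1, 0.6, 40, 1.86, -2.2, 0.1, 0.6, 40, 1.86, -2.2, 0.1, 0.6, 40])

```text
time_s: 15.95
tool_pos: [0.48, 0.2422, 0.1702]
tool_rot: [180.0, -0.0, 73.2]
force: [-0.2, 0.2, 0.1]
grip_width: 0.0403
grasp_force: 0.0
```

Run:
```python
from h import *
p,d,P=grab("scene")
plan(.478,.2435,.0858,73.6)
for nm,c in (("back1",(.5534,.1541)),("front2",(.4789,.2445))):
    m=(np.hypot(P[...,0]-c[0],P[...,1]-c[1])<.022)&(P[...,2]>.073)&(P[...,2]<.13); q=P[m]; t=q[q[:,2]>.112]
    print(nm,np.percentile(q[:,2],[2,10,50,90,99]).round(4),t.mean(0),len(t))
```

```text
shift [ 0.017 -0.054  2.105] turn -0.04 len mm 84 q [-55.   7.  27. 104.  -3.  70. -44.] tq [-0.14  0.05  0.03]
back1 [0.0756 0.0769 0.0928 0.121  0.1228] [0.55498766 0.1549219  0.11937026] 79
front2 [0.0747 0.0769 0.0929 0.1215 0.1233] [0.48273034 0.24917903 0.11989122] 69
```

>>> drive_tool(moves=[0.02, -0.05, 0.8, 0, 40, 0.02, -0.05, 1.6, 0, 40, 0.02, -0.05, 2.1, 0, 40, 0.02, -0.05, 2.1, 0, 40, 0.02, -0.05, 2.1, 0, 40])

```text
time_s: 16.62
tool_pos: [0.4782, 0.2448, 0.0867]
tool_rot: [180.0, -0.1, 73.3]
force: [0.3, -0.7, 0.1]
grip_width: 0.0401
grasp_force: 0.0
```

```bash
python3 -c "
from h import *
plan(.478,.2435,.0858,73.6)"
```

```text
shift [-0.032  0.006  0.023] turn -0.03 len mm 2 q [-54.  12.  27. 109.  -6.  60. -42.] tq [-0.06  0.07 -0.03]
```

>>> drive_tool(moves=[-0.03, 0, 0.02, 0, 5, -0.03, 0, 0.02, 0, 5, -0.03, 0, 0.02, 0, 5, -0.03, 0, 0.02, 0, 5, -0.03, 0, 0.02, 0, 5])

```text
time_s: 17.25
tool_pos: [0.4773, 0.244, 0.0854]
tool_rot: [180.0, -0.1, 73.4]
force: [1.1, -0.1, 0.6]
grip_width: 0.0095
grasp_force: 40.0
```

>>> drive_tool(moves=[0, 0, -0.5, 0, 5, 0, 0, -1.2, 0, 5, 0, 0, -2, 0, 5, 0, 0, -2.75, 0, 5])

```text
time_s: 17.75
tool_pos: [0.4759, 0.2436, 0.1951]
tool_rot: [-179.9, 0.1, 73.4]
force: [0.3, -0.4, -2.7]
grip_width: 0.0097
grasp_force: 40.0
```

```bash
python3 -c "
from h import *
plan(.504,-.337,.195,92.4)"
```

```text
shift [-1.3705e+01  4.8290e+00  1.0000e-03] turn -1.9 len mm 581 q [-55.   5.  27. 103.  -3.  73. -44.] tq [-0.07  0.04 -0.02]
```

>>> drive_tool(moves=[-1.35, 0.48, 0, -0.4, 5, -2.7, 0.95, 0, -0.8, 5, -4.05, 1.43, 0, -1.2, 5, -5.4, 1.9, 0, -1.6, 5, -6.75, 2.38, 0, -1.9, 5])

```text
time_s: 18.38
tool_pos: [0.4897, -0.0436, 0.1942]
tool_rot: [-179.9, -0.1, 92.5]
force: [1.4, 0.8, -3.4]
grip_width: 0.01
grasp_force: 40.0
```

```bash
python3 -c "
from h import *
plan(.504,-.337,.195,92.4)"
```

```text
shift [-7.343  0.04  -0.019] turn 0.01 len mm 294 q [-40.  -1.  42. 109.   1.  73.   4.] tq [-0.14 -0.09  0.02]
```

>>> drive_tool(moves=[-1.4, 0, 0, 0, 5, -2.9, 0.02, 0, 0, 5, -4.4, 0.03, 0, 0, 5, -5.9, 0.04, 0, 0, 5, -7.3, 0.04, 0, 0, 5])

```text
time_s: 19.0
tool_pos: [0.504, -0.3348, 0.1939]
tool_rot: [-179.9, -0.1, 92.4]
force: [1.7, 0.6, -4.0]
grip_width: 0.01
grasp_force: 40.0
```

>>> drive_tool(moves=[0, 0, 0.6, 0, 5, 0, 0, 1.3, 0, 5, 0, 0, 1.35, 0, 5, 0, 0, 1.35, 0, 5, 0, 0, 1.35, 0, 5])

```text
time_s: 19.62
tool_pos: [0.505, -0.3339, 0.1421]
tool_rot: [179.9, 0.0, 92.4]
force: [-0.0, -0.0, -2.5]
grip_width: 0.0099
grasp_force: 40.0
```

```bash
python3 -c "
from h import *
env.read_camera('top')
plan(.5045,-.337,.0868,92.4)"
```

```text
shift [-0.076 -0.015  1.381] turn -0.0 len mm 55 q [-12.  22.  53.  97. -19.  70.  48.] tq [-0.12 -0.01  0.03]
```

>>> drive_tool(moves=[-0.08, -0.01, 0, 0, 5, -0.08, -0.01, 0.3, 0, 5, -0.08, -0.01, 0.6, 0, 5, -0.08, -0.01, 0.9, 0, 5, -0.08, -0.01, 1.15, 0, 5])

```text
time_s: 20.3
tool_pos: [0.5038, -0.3368, 0.0936]
tool_rot: [-180.0, -0.0, 92.4]
force: [0.3, -0.1, -2.9]
grip_width: 0.0096
grasp_force: 40.0
```

```bash
python3 -c "
from h import *
plan(.5045,-.337,.0865,92.4);print(env.get_obs()['force'])"
```

```text
shift [-0.005  0.017  0.178] turn -0.0 len mm 7 q [-10.  25.  52. 100. -22.  65.  51.] tq [-0.12  0.02 -0.03]
[ 0.25911042 -0.11605057 -2.87119392]
```

>>> drive_tool(moves=[0, 0, 0.1, 0, 5, 0, 0, 0.17, 0, 5, 0, 0, 0.18, 0, 5])

```text
time_s: 20.68
tool_pos: [0.504, -0.337, 0.0878]
tool_rot: [-180.0, -0.0, 92.4]
force: [-0.5, -0.0, -2.2]
grip_width: 0.0099
grasp_force: 40.0
```

>>> drive_tool(moves=[0, 0, 0.03, 1, 5, 0, 0, 0.05, 2, 5, 0, 0, 0.07, 3, 5, 0, 0, 0.07, 3, 5])

```text
time_s: 21.18
tool_pos: [0.5041, -0.3367, 0.0848]
tool_rot: [-180.0, 0.0, 62.5]
force: [-0.6, -0.6, -3.3]
grip_width: 0.0096
grasp_force: 40.0
```

```bash
python3 -c "
from h import *
plan(.5045,-.337,.0865,92.4);print(env.get_obs()['force'])"
```

```text
shift [-0.001  0.012 -0.043] turn -2.99 len mm 2 q [-14.  29.  58. 100. -26.  66.  24.] tq [-0.09  0.07 -0.  ]
[-0.63733802 -0.55089535 -3.29808075]
```

>>> drive_tool(moves=[0, 0, 0.03, 0.3, 5, 0, 0, 0.045, 0.6, 5, 0, 0, 0.05, 0.9, 5])

```text
time_s: 21.55
tool_pos: [0.5041, -0.3368, 0.083]
tool_rot: [-180.0, -0.0, 53.5]
force: [0.3, 0.3, -2.9]
grip_width: 0.0097
grasp_force: 40.0
```

```bash
python3 -c "
from h import *
plan(.5045,-.337,.0865,92.4);env.read_camera('top');print(env.get_obs()['force'],env.get_obs()['wrist_torque'])"
```

```text
shift [ 0.002  0.011 -0.086] turn -3.89 len mm 3 q [-15.  30.  59. 100. -28.  66.  16.] tq [-0.06  0.17  0.01]
[-0.13825156  0.44766704 -2.46666782] [-0.17162078  0.10220188  0.01220548]
```

>>> drive_tool(moves=[0, 0, 0.01, 0.3, 5, 0, 0, 0.02, 0.6, 5])

```text
time_s: 21.85
tool_pos: [0.504, -0.3369, 0.0823]
tool_rot: [-180.0, -0.0, 47.5]
force: [-1.6, -0.2, -1.0]
grip_width: 0.0096
grasp_force: 40.0
```

```bash
python3 -c "
from h import *
plan(.5045,-.337,.0865,92.4);env.read_camera('top');print(env.get_obs()['force'],env.get_obs()['wrist_torque'])"
```

```text
shift [ 0.006  0.011 -0.104] turn -4.49 len mm 4 q [-16.  31.  61. 101. -29.  66.  11.] tq [0.06 0.39 0.03]
[-1.2595933   1.03570271 -1.907255  ] [-0.09287975  0.33373394  0.05552844]
```

>>> drive_tool(moves=[0, 0, 0.008, 0.3, 5, 0, 0, 0.008, 0.3, 5])

```text
time_s: 22.15
tool_pos: [0.5036, -0.3371, 0.0819]
tool_rot: [-179.9, 0.0, 44.5]
force: [-2.1, 0.1, -2.1]
grip_width: 0.0093
grasp_force: 40.0
```

```bash
python3 -c "
from h import *
plan(.5045,-.337,.0865,92.4);env.read_camera('top');print(env.get_obs()['force'],env.get_obs()['wrist_torque'])"
```

```text
shift [ 0.018  0.015 -0.116] turn -4.79 len mm 5 q [-16.  31.  61. 101. -29.  66.   9.] tq [-0.04  0.58  0.02]
[-1.77305315  0.33777895 -0.02003029] [-0.02262906  0.67316756 -0.00501998]
```

>>> drive_tool(moves=[0, 0, 0.008, 0.3, 5, 0, 0, 0.008, 0.3, 5])

```text
time_s: 22.45
tool_pos: [0.5035, -0.3371, 0.0818]
tool_rot: [-179.9, 0.0, 41.5]
force: [-3.6, 0.6, 2.3]
grip_width: 0.0095
grasp_force: 40.0
```

```bash
python3 -c "
from h import *
plan(.5045,-.337,.0865,92.4);env.read_camera('top');print(env.get_obs()['force'],env.get_obs()['wrist_torque'])"
```

```text
shift [ 0.02   0.015 -0.118] turn -5.09 len mm 5 q [-16.  31.  62. 101. -30.  67.   6.] tq [0.2  1.09 0.17]
[-4.26894399  0.59328783  3.8583112 ] [0.20942437 1.12552154 0.15830036]
```

>>> drive_tool(moves=[0, 0, 0.006, 0.3, 5, 0, 0, 0.006, 0.3, 5])

```text
time_s: 22.75
tool_pos: [0.5036, -0.3371, 0.0818]
tool_rot: [-179.9, 0.0, 38.5]
force: [-4.6, 1.3, 5.6]
grip_width: 0.0097
grasp_force: 40.3
```

```bash
python3 -c "
from h import *
plan(.5045,-.337,.0865,92.4)
for i in range(2):
  env.read_camera('top');print(env.get_obs()['force'],env.get_obs()['wrist_torque'])"
```

```text
shift [ 0.018  0.012 -0.119] turn -5.39 len mm 5 q [-17.  32.  63. 101. -30.  67.   3.] tq [0.33 1.26 0.56]
[-4.29915481  1.74777769  4.41907869] [0.25097032 1.25973096 0.52700273]
[-3.79085435  1.54516444  5.11734457] [0.29880184 1.29207136 0.45543321]
```

>>> drive_tool(moves=[0, 0, -0.02, -1, 5, 0, 0, -0.042, -2, 5, 0, 0, -0.065, -3, 5, 0, 0, -0.09, -4, 5, 0, 0, -0.11, -5, 5])

```text
time_s: 23.48
tool_pos: [0.5043, -0.3374, 0.0852]
tool_rot: [179.9, 0.0, 88.7]
force: [0.5, -1.3, -7.2]
grip_width: 0.0103
grasp_force: 41.8
```

>>> drive_tool(moves=[0, 0, -0.02, -1, 5, 0, 0, -0.03, -1.2, 5, 0, 0, -0.08, -1.2, 5, 0, 0, -0.15, -1.2, 5])

```text
time_s: 23.98
tool_pos: [0.503, -0.3355, 0.0867]
tool_rot: [-179.8, -0.1, 100.2]
force: [-1.1, 0.9, -1.4]
grip_width: 0.0117
grasp_force: 0.8
```

```bash
python3 -c "
from h import *
plan(.546,-.101,.2,92.4);print(env.get_obs()['force'])"
```

```text
shift [ 5.58   2.097 -2.833] turn 0.78 len mm 264 q [ -9.  25.  49. 100. -21.  65.  58.] tq [0.02 0.17 0.05]
[-1.14020535  0.90073783 -1.36969762]
```

>>> drive_tool(moves=[0, 0, 0, 0, 0, 0, 0, 0, 0, 0])

```text
time_s: 24.22
tool_pos: [0.5045, -0.337, 0.0924]
tool_rot: [180.0, -0.0, 100.4]
force: [0.6, 0.4, -3.8]
grip_width: 0.0093
grasp_force: 40.0
```

```bash
python3 -c "
from h import *
plan(.546,-.101,.2,92.4);print(env.get_obs()['force'])
p,d,P=grab('scene')
m=(np.hypot(P[...,0]-.504,P[...,1]+.337)<.03)&(P[...,2]>.05)&(P[...,2]<.12);q=P[m];print(np.percentile(q[:,2],[5,25,50,75,95]))
cv2.imwrite('pics/s3.png',cv2.resize(p[70:180,120:260,::-1],None,fx=5,fy=5))"
```

```text
shift [ 5.616  2.086 -2.689] turn 0.8 len mm 263 q [ -9.  25.  50. 100. -21.  65.  58.] tq [ 0.04  0.05 -0.03]
[ 0.64517192  0.37864418 -3.78104183]
[0.05494993 0.0594145  0.08257653 0.09581071 0.11469057]
```

View pics/s3.png

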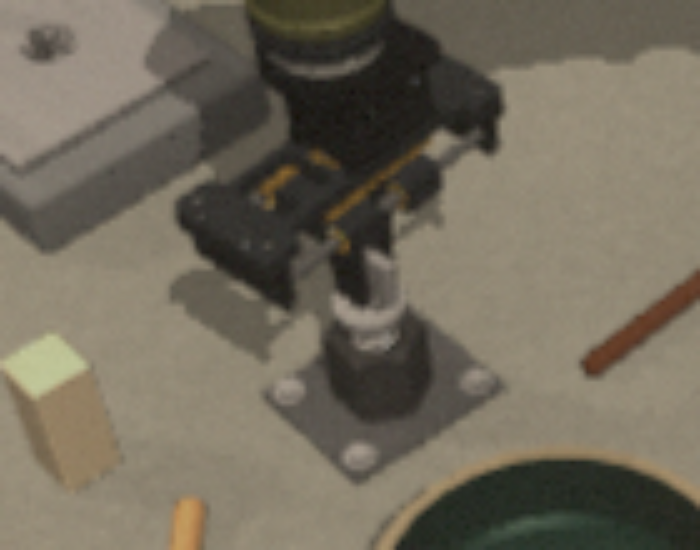

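>>> drive_tool(moves=[0, 0, -0.2, 0, 0, 0, 0, -0.5, 0, 0, 0, 0, -0.9, 0, 0])

```text
time_s: 24.65
tool_pos: [0.5041, -0.3372, 0.1289]
tool_rot: [180.0, -0.0, 100.3]
force: [0.4, -0.2, -4.1]
grip_width: 0.01
grasp_force: 40.0
```

>>> drive_tool(moves=[0, 0, -0.6, 0, 0, 0, 0, -1.2, 0, 0, 0, 0, -1.5, 0, 0])

```text
time_s: 25.02
tool_pos: [0.5046, -0.3378, 0.19]
tool_rot: [179.9, 0.1, 100.3]
force: [0.3, -0.4, -3.1]
grip_width: 0.0097
grasp_force: 40.0
```

```bash
python3 -c "
from h import *
plan(.545,-.102,.19,100);print(env.get_obs()['force'])"
```

```text
shift [5.617 2.052 0.   ] turn 0.03 len mm 239 q [-11.  19.  53.  94. -16.  75.  54.] tq [-0.11  0.03 -0.03]
[ 0.31820322 -0.38399859 -3.14749791]
```

>>> drive_tool(moves=[1.4, 0.51, 0, 0, 0, 2.8, 1.02, 0, 0, 0, 4.2, 1.53, 0, 0, 0, 5.6, 2.05, 0, 0, 0, 5.6, 2.05, 0, 0, 0])

```text
time_s: 25.65
tool_pos: [0.5456, -0.0943, 0.1874]
tool_rot: [180.0, -0.2, 101.0]
force: [-1.2, -0.6, -4.3]
grip_width: 0.0097
grasp_force: 40.0
```

>>> drive_tool(moves=[0, 0, 0.8, 0, 0, 0, 0, 1.6, 0, 0, 0, 0, 2.4, 0, 0, 0, 0, 2.75, 0, 0, 0, 0, 2.75, 0, 0])

```text
time_s: 26.28
tool_pos: [0.5441, -0.1024, 0.0775]
tool_rot: [-179.9, -0.0, 100.3]
force: [-0.6, 0.6, -3.2]
grip_width: 0.0098
grasp_force: 40.0
```

>>> drive_tool(moves=[0, 0, 0, 0, 50, 0, 0, 0, 0, 60, 0, 0, -0.3, 0, 60, 0, 0, -1.2, 0, 60, 0, 0, -2.4, 0, 60])

```text
time_s: 26.9
tool_pos: [0.5439, -0.1019, 0.1751]
tool_rot: [-179.9, -0.0, 100.3]
force: [0.7, -0.1, -0.1]
grip_width: 0.0518
grasp_force: 0.0
```

>>> drive_tool(moves=[0, 0, -1, 0, 60, -1, 0, -1.5, 0, 60, -2, 0, -1.5, 0, 60, -3, 0, -1.5, 0, 60, -4, 0, -1.5, 0, 60])

```text
time_s: 27.52
tool_pos: [0.5738, -0.2604, 0.2351]
tool_rot: [179.9, 0.0, 100.4]
force: [0.7, 0.3, 0.3]
grip_width: 0.0602
grasp_force: 0.0
```

```bash
python3 -c "
from h import *
p,d,P=grab('top')
plan(.545,-.102,.19,100)
m=(np.hypot(P[...,0]-.546,P[...,1]+.101)<.098)&(P[...,2]>.018)&(P[...,2]<.12);q=P[m];print(m.sum(),q.mean(0),q.min(0),q.max(0))
cv2.imwrite('pics/t4.png',cv2.resize(p[120:260,110:380,::-1],None,fx=2.9,fy=2.9))"
```

```text
shift [4.187 0.043 1.127] turn 0.0 len mm 173 q [-18.  21.  53.  87. -17.  80.  45.] tq [-0.3   0.12  0.03]
384 [ 0.56842934 -0.06390847  0.04093084] [ 0.450965   -0.1982865   0.01805355] [ 0.6432434  -0.00381179  0.06552041]
```

View pics/t4.png

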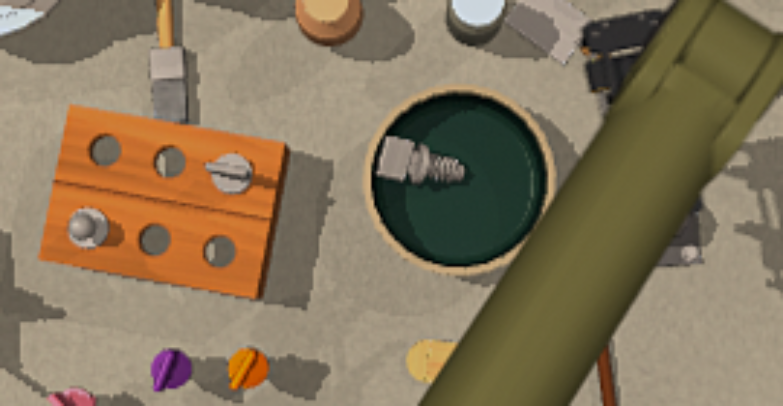

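The free screw stands in the back-row hole (crop 232,172), and the binding screw lies in the basin (crop 422,160). The gripper is clear.

>>> drive_tool(moves=[0, 0, 0, 0, 60, 0, 0, 0, 0, 60, 0, 0, 0, 0, 60, 0, 0, 0, 0, 60, 0, 0, 0, 0, 60])

```text
time_s: 28.2
tool_pos: [0.5733, -0.2587, 0.2336]
tool_rot: [180.0, -0.0, 100.4]
force: [-0.2, 1.6, -0.8]
grip_width: 0.0597
grasp_force: 0.0
```

```bash
python3 -c "
from cell import env
print(env.sign_off())"
```

```text
the job is handed in; nothing more can be done
None
```

I tried both screws and handed the job in at about 28 s, with no verdict returned: the right-hand front screw ran freely to within about 1 mm of the nut and now stands fully down in a back-row hole, and the middle one bound with its collar about 6 mm up and now lies in the green basin.

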